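# Sort the service tray of the mask aligner

### The job

Clear up after servicing the mask aligner: sort the microscope objective, the red screwdriver and the aluminium knob from the steel service tray into the three white bins, each into the bin that already holds one of its own kind. The objective is delicate: keep it upright all the time, and set it down gently, standing on its foot on the bin floor, without dropping it. Leave the amber vial (standing) and the small sample box in the tray, keep the spare parts in their bins with the spare objective still standing, and do not disturb the things at the back of the bench.

Things in the scene. Friction and masses are not known exactly. Their poses are not given: they have to be found in the camera images.
- tray: Steel service tray with a blue floor, fixed to the bench, outside 280 (x) x 250 (y) x 20 mm, walls and floor 4 mm thick. It holds the objective, the knob, the red screwdriver, a vial and a sample box. Origin: centre of its underside; x and y along its sides, z up.
- bin_objectives: White open plastic bin with a grey lined floor, fixed to the bench, outside 190 (x) x 130 (y) x 35 mm, walls and floor 4 mm thick. All three bins look alike; this one is known by its content: one objective stands in it. Origin: centre of its underside; x along its long side, z up. Each bin may stand in any of the three places.
- bin_drivers: White open plastic bin with a grey lined floor, fixed to the bench, outside 190 (x) x 130 (y) x 35 mm, walls and floor 4 mm thick. All three bins look alike; this one is known by its content: one blue screwdriver lies in it. Origin: centre of its underside; x along its long side, z up. Each bin may stand in any of the three places.
- bin_knobs: White open plastic bin with a grey lined floor, fixed to the bench, outside 190 (x) x 130 (y) x 35 mm, walls and floor 4 mm thick. All three bins look alike; this one is known by its content: one aluminium knob lies in it. Origin: centre of its underside; x along its long side, z up. Each bin may stand in any of the three places.
- objective: Microscope objective to be sorted, standing in the tray. Dark steel barrel, 32 mm in diameter and 55 mm tall, 0.12 kg, with a brass band near the foot and a thin yellow one above; it stands on its 26 mm wide screw end with the tapered nose up (the barrel is straight from 6 to 38 mm above its foot). Origin: centre of its foot; z up through the nose.
- driver: Precision screwdriver with a red handle, to be sorted, in the tray, lying flat, 118 mm long, 0.035 kg. Square handle 12 x 12 mm running from x = -56 to +14 mm, then a dark neck and a thin 4 mm steel shaft to x = +62 mm. Origin: on its underside, under its long axis, 6 mm below the axis; x points to the tip, z up.
- knob: Knurled aluminium focus knob to be sorted, in the tray, 34 mm in diameter, 20 mm high, 0.045 kg, lying on its flat face with the black disc up. Origin: centre of its underside.
- spare_objective: Microscope objective already in its bin, towards the +x end. Dark steel barrel, 32 mm in diameter and 55 mm tall, 0.12 kg, with a brass band near the foot and a thin yellow one above; it stands on its 26 mm wide screw end with the tapered nose up (the barrel is straight from 6 to 38 mm above its foot). Origin: centre of its foot; z up through the nose.
- spare_driver: Precision screwdriver with a blue handle, already in its bin, along the +y side, lying flat, 118 mm long, 0.035 kg. Square handle 12 x 12 mm running from x = -56 to +14 mm, then a dark neck and a thin 4 mm steel shaft to x = +62 mm. Origin: on its underside, under its long axis, 6 mm below the axis; x points to the tip, z up.
- spare_knob: Knurled aluminium focus knob already in its bin, towards the -x end, 34 mm in diameter, 20 mm high, 0.045 kg, lying on its flat face with the black disc up. Origin: centre of its underside.
- vial: Amber glass vial with a white cap, 28 mm in diameter, 50 mm tall, standing in the tray; it stays there. Origin: centre of its underside.
- sample_box: Flat sample box, black with a clear lid, 40 x 40 x 16 mm, lying in the tray; it stays there. Origin: centre of its underside.
- driver_end (a point): The handle end of the red screwdriver, on its axis.
- driver_tip (a point): The tip of the red screwdriver, on its axis.
- spare_driver_end (a point): The handle end of the blue screwdriver, on its axis.
- spare_driver_tip (a point): The tip of the blue screwdriver, on its axis.
- carousel: Black round stand, 68 mm wide and 115 mm tall with its screwdrivers, at the back of the bench; not to be disturbed. Origin: centre of its underside.
- mask_case: Flat photomask case, 130 x 130 x 18 mm, black with an amber lid, at the back of the bench; not to be disturbed. Origin: centre of its underside.
- solvent: White plastic bottle with a red cap, 64 mm wide, 110 mm tall, at the back of the bench; not to be disturbed. Origin: centre of its underside.
Mind the look-alikes: they are no part of the job. Leave any brown or green look-alike of the bin_knobs alone.

How it is judged:
By the outcome, as a careful person would: the job done as asked, in the order asked, and still so for the second after the job is handed in, with the robot touching nothing.
It also fails if it takes over 69 s, if anything falls off the work surface, if the arm or the gripper's body presses on something with over 40 N, if the wrist force passes 120 N, or if a joint passes its speed limit or range.

### The arm

A 7-joint arm with a two-finger parallel gripper is mounted at the origin on the work surface. World frame = base frame: x ahead of the robot, y to its left, z up, the work surface at z = 0. Lengths are in m, angles in rad, forces in N, time in s.
With the tool pointing down it reaches from about 0.425 to 0.925 m from the base axis. Payload 6.8 kg.
Tool frame: the origin (TCP) lies at the very end of the fingers, on their centre line; the grasp point (between the pads) lies 19 mm behind it (r.grip_point_offset is the distance from the TCP to the grasp point, in m); z points along the fingers, y is the line along which they close (so a half turn about z gives the same grasp; the last joint's range is limited). The gripper opens to 85 mm and grips with 20 to 120 N. Pads are 22 mm wide; open, the fingers measure 114 mm over their backs; the gripper's body (76 mm by 85 mm) begins 54 mm behind the grasp point. The pads swing forward as they close: fully open they stand 13 mm farther back than shut.
Start: joints at [-1.239, 0.477, 0.022, 1.555, -0.011, 1.109, -0.083], TCP at [0.287, 0.611, 0.231] pointing down, gripper open.
Joint ranges: [-2.96, 2.96], [-0.34, 2.1], [-1.41, 1.46], [0.24, 2.44], [-1.37, 4.51], [0.17, 1.92], [-2.96, 2.96]. Speed limits (rad/s): [2.39, 2.39, 3.14, 3.14, 3.14, 3.14, 3.14].

### API

Orientations are given as a rotation vector (axis times angle).
In Python, from bench import status, eyes, r gives the robot as it stands.
- The arm moves only by the shell command python3 -m crank 'ROWS' [OPENING] [FORCE]. ROWS is JSON, a list of rows, each a list of 6 numbers: the shift along the tool's x, y, z normalised to -1 to 1, where 1 is 0.02 m, then the turn, a rotation vector about the tool's x, y, z normalised to -1 to 1, where 1 is 45 degrees. A call has 1 to 12 rows; each row shifts and turns the commanded pose from where the row before left it, along the tool's axes as they then stand; what a row does not reach is not made up. A row lasts 1/10 s, in which the tool goes at most 50 mm and 8.59 degrees, less where a joint would pass 70% of its speed; a pose out of reach is approached as far as the arm can. A call with a number of a shift or a turn outside -1 to 1 is refused whole. A call with a gripper value outside its range is refused whole. OPENING is the opening, from 0 (shut) to 1 (fully open), set as the call begins (- or left out, the last holds). The fingers move at their own pace and stop on an object; FORCE is the grip in N (left out, the last holds). Time passes only in rows, so rows that do not move let the fingers close. It gives the time, the measured TCP pose, the force, the opening and the grip force at its end, in the units of the state.
- status.get_obs(): the state, without advancing time (a new reading comes with each control period).
- eyes.grab_frame(name): name is "side" or "top" or "wrist"; returns a dict with "image" (400x640x3 uint8, red, green, blue), "depth" (400x640 float32, m along the optical axis (not along the pixel's ray), 0 where there is no reading), "fovy" (degrees; the focal length in pixels is half the picture's height over the tangent of half this angle, whatever the lens; pixels are square), "cx", "cy" (the principal point, pixels), "k1" (the pictures are not rectified: a ray, as slopes to the right and down, at radius r is drawn at 1 + k1 r^2 times it, then the intrinsics apply), "world_to_cam" (4x4, takes a point from world to camera coordinates). Camera axes: x right, y up, looking along -z (the intrinsics and any distortion apply to the point x, -y, -z); pixel columns grow to the right and rows downward; lengths in m; the calibration is good to about 2 mm. A picture is of the moment at which its call begins.
- r.hand_in(): hands the job in; it is judged then, once.
The state is a dict: "clock": time; "joints": joint angles; "qvel": joint speeds; "tau": joint torques, N m; "tcp_pos": TCP position; "orientation": TCP orientation; "contact_force": force on the tool from outside, world axes, zero at the start; "moment": the same for the moment, N m; "grip_width": finger opening in m; "gripper_force": force on a finger pad.
Only numpy, scipy, OpenCV 4.12 (cv2) and the standard library are available. Lean on these libraries where they do the work, as an engineer would, in place of code of your own. Each camera call takes 0.05 s, during which the arm holds its last target. There are 200 camera calls.

## Working session

There is one attempt and no reset: what is moved stays moved. The work goes in short steps, Python scripts to look and compute and a shell command to move; the robot and the scene stay as the last step left them, time stands still between calls to the robot, and variables do not carry over. Pictures are saved under pics/ and viewed, at most 10 in all, crops included, and the job is handed in when it is done.

```bash
mkdir -p pics; ls
cat > h.py <<'E'
import numpy as np,cv2
from bench import status,eyes,r
from scipy.spatial.transform import Rotation as R
def grab(n):
    f=eyes.grab_frame(n); return f
def K(f):
    fl=200/np.tan(np.radians(f["fovy"])/2); return np.array([[fl,0,f["cx"]],[0,fl,f["cy"]],[0,0,1.]]),np.array([f["k1"],0,0,0.])
def ray(f,u,v):
    k,d=K(f); p=cv2.undistortPoints(np.array([[[u,v]]],float),k,d)[0,0]
    T=np.linalg.inv(np.array(f["world_to_cam"])); return T[:3,3],T[:3,:3]@np.array([p[0],-p[1],-1])
def onz(f,u,v,z):
    o,d=ray(f,u,v); return o+d*(z-o[2])/d[2]
def pt(f,u,v):
    o,d=ray(f,u,v); return o+d*f["depth"][int(v),int(u)]
def proj(f,P):
    k,d=K(f); c=(np.array(f["world_to_cam"])@np.r_[P,1])[:3]
    return cv2.projectPoints(np.array([[c[0],-c[1],-c[2]]]),np.zeros(3),np.zeros(3),k,d)[0][0,0]
def save(f,n): cv2.imwrite("pics/"+n,cv2.cvtColor(f["image"],cv2.COLOR_RGB2BGR))
E
python3 - <<'E'
from h import *
s=status.get_obs(); print({k:np.round(v,3) for k,v in s.items()}, r.grip_point_offset)
for n in("top","side"):
    f=grab(n); save(f,n+"0.png"); print(n,f["fovy"],f["k1"],np.round(np.linalg.inv(f["world_to_cam"]),3)[:3])
E
```

```text
pics
{'clock': np.float64(0.0), 'joints': array([-1.239,  0.478,  0.022,  1.556, -0.012,  1.109, -0.083]), 'qvel': array([ 0.   , -0.001, -0.001, -0.   ,  0.   , -0.   , -0.   ]), 'tau': array([ 0.0000e+00, -5.9645e+01,  1.6090e+00, -2.8119e+01,  1.3000e-02,
        9.0000e-03, -0.0000e+00]), 'tcp_pos': array([0.287, 0.61 , 0.23 ]), 'orientation': array([-6.850e-01, -3.066e+00,  3.000e-03]), 'contact_force': array([-0.807,  0.272, -0.177]), 'moment': array([ 0.007,  0.019, -0.045]), 'gripper_force': np.float64(0.0), 'grip_width': np.float64(0.085)} 0.0187
top 56.42508701063729 0.022113096325739455 [[ 0.005  0.989 -0.148  0.349]
 [-1.     0.007  0.009  0.022]
 [ 0.01   0.148  0.989  0.997]]
side 47.82569591268304 -0.11212509620174402 [[-0.997  0.048 -0.06   0.42 ]
 [-0.076 -0.729  0.681  0.8  ]
 [-0.012  0.683  0.73   0.867]]
```

View pics/top0.png

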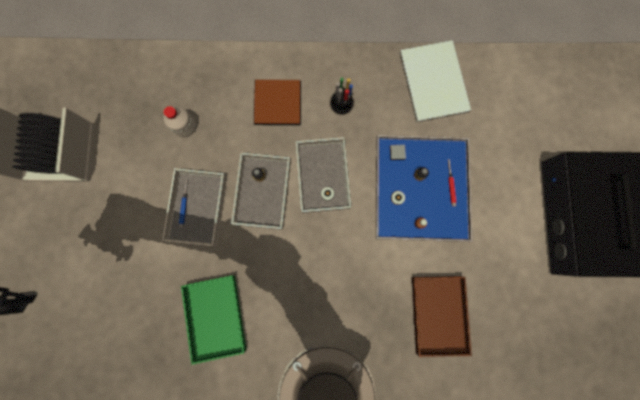

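View pics/side0.png

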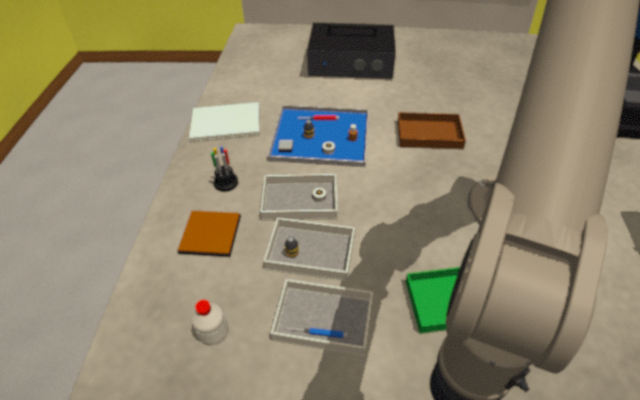

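The top view shows, left to right, the drivers bin (194,207), the objectives bin (260,190) and the knobs bin (323,175). The tray is at (422,188) and holds the objective (422,173), the knob (398,198), the vial (421,223), the sample box (398,152) and the red driver (452,185).

Possible mix-ups:
- The tray objective (422,173), the spare objective (259,173) and the vial with its white cap (421,223).
- The tray knob (398,198) and the spare knob (327,193).
- The red driver (452,185) and the blue one (184,207).
- The brown (441,314) and green (214,317) boxes, which are bin decoys.

I'm choosing the dark object in the tray.

```bash
cat > m.py <<'E'
from h import *
f=grab("top"); im=f["image"].astype(int); hsv=cv2.cvtColor(f["image"],cv2.COLOR_RGB2HSV)
def big(m,box):
    z=np.zeros(m.shape,np.uint8);u0,v0,u1,v1=box;z[v0:v1,u0:u1]=m[v0:v1,u0:u1]
    c,_=cv2.findContours(z,0,2);return max(c,key=cv2.contourArea)
H,S,V=[hsv[...,i].astype(int) for i in range(3)]
def rect(name,c,z):
    b=cv2.boxPoints(cv2.minAreaRect(c)); P=np.array([onz(f,u,v,z) for u,v in b])
    e=P[1]-P[0];g=P[2]-P[1]; l=e if np.hypot(*e[:2])>np.hypot(*g[:2]) else g
    print(name,P.mean(0).round(3),"sides",np.linalg.norm(e).round(3),np.linalg.norm(g).round(3),"long ang deg",np.degrees(np.arctan2(l[1],l[0])).round(1))
blue=((H>100)&(H<130)&(S>150)&(V>80)).astype(np.uint8)
rect("tray",cv2.convexHull(big(blue,(365,125,485,250))),.004)
red=(((H<8)|(H>170))&(S>150)&(V>100)).astype(np.uint8)
rect("driver handle",big(red,(435,150,468,220)),.014)
rect("blue handle",big(blue,(170,170,215,240)),.016)
for n,b,z in(("drv",(158,160,230,250),.035),("obj",(226,146,296,234),.035),("knb",(292,132,356,216),.035)):
    m=((V>150)&(S<60)).astype(np.uint8); z0=np.zeros_like(m);z0[b[1]:b[3],b[0]:b[2]]=m[b[1]:b[3],b[0]:b[2]]
    z0=cv2.morphologyEx(z0,cv2.MORPH_CLOSE,np.ones((3,3)))
    rect("bin "+n,cv2.convexHull(big(z0,b)),z)
def blob(n,m,b,z):
    c=big(m.astype(np.uint8),b);(u,v),ra=cv2.minEnclosingCircle(c);x,y,w,h=cv2.boundingRect(c);M=cv2.moments(c)
    u,v=M['m10']/M['m00'],M['m01']/M['m00'];print(n,(round(u,1),round(v,1)),w,h,onz(f,u,v,z).round(3))
dark=V<90; nb=1-blue
blob("objective",nb,(410,160,434,186),.03)
blob("knob",nb,(385,186,411,211),.015)
blob("vial",nb,(410,212,434,236),.03)
blob("box",nb,(388,142,409,163),.010)
blob("spare obj",dark,(248,160,272,186),.035)
blob("spare knob",V>180,(318,182,338,204),.02)
for u,v in((422,170),(398,198),(452,185),(421,221),(260,171),(327,193)):print((u,v),pt(f,u,v).round(3))
print(V[165:182:4,422-8:422+10:4],V[200,320:334])
E
python3 m.py
```

```text
tray [ 0.528 -0.26   0.004] sides 0.266 0.237 long ang deg -1.0
driver handle [ 0.523 -0.334  0.014] sides 0.012 0.066 long ang deg -176.4
blue handle [0.472 0.379 0.016] sides 0.043 0.009 long ang deg -2.1
bin drv [0.517 0.406 0.035] sides 0.11 0.014 long ang deg -11.8
bin obj [0.561 0.234 0.035] sides 0.108 0.01 long ang deg -9.5
bin knb [0.506 0.001 0.035] sides 0.03 0.03 long ang deg -44.3
objective (420.6, 173.7) 16 15 [ 0.561 -0.247  0.03 ]
knob (397.6, 197.4) 17 16 [ 0.499 -0.188  0.015]
vial (420.6, 222.8) 15 14 [ 0.43  -0.243  0.03 ]
box (397.6, 151.4) 18 18 [ 0.627 -0.192  0.01 ]
spare obj (259.1, 173.5) 15 14 [0.557 0.179 0.035]Traceback (most recent call last):
  File "m.py", line 29, in <module>
    blob("spare knob",V>180,(318,182,338,204),.02)
    ~~~~^^^^^^^^^^^^^^^^^^^^^^^^^^^^^^^^^^^^^^^^^^
  File "m.py", line 21, in blob
    c=big(m.astype(np.uint8),b);(u,v),ra=cv2.minEnclosingCircle(c);x,y,w,h=cv2.boundingRect(c);M=cv2.moments(c)
  File "m.py", line 5, in big
    c,_=cv2.findContours(z,0,2);return max(c,key=cv2.contourArea)
                                       ~~~^^^^^^^^^^^^^^^^^^^^^^^
ValueError: max() iterable argument is empty
```

Run:
```python
import cv2
a=cv2.imread("pics/top0.png")[130:245,160:480]; cv2.imwrite("pics/crop1.png",cv2.resize(a,(800,288),interpolation=cv2.INTER_CUBIC))
```

```text
(no output)
```

View pics/crop1.png

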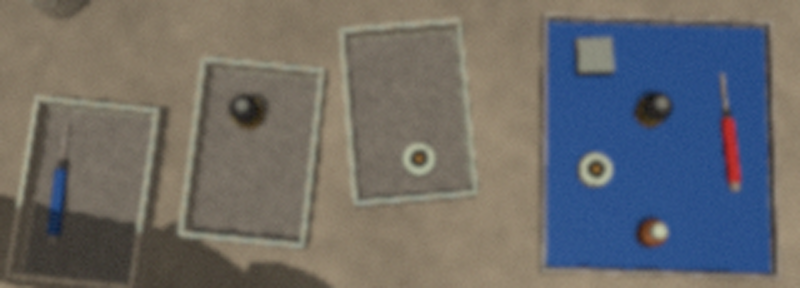

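The crop shows the dark objective at crop (653,107), the red driver at (731,140), the knob at (595,168) and the vial with its white cap at (652,232). The bins' contents match my reading. I'll work out the bin poses from the rim corners.

Run:
```python
from h import *
f=grab("top")
for n,q in dict(obj=[(203,58),(326,67),(304,246),(180,236)],drv=[(37,96),(161,104),(134,286),(8,276)],knb=[(341,29),(460,19),(477,193),(354,204)]).items():
    P=np.array([onz(f,160+u/2.5,130+v/2.5,.035) for u,v in q]); L=(P[0]+P[1]-P[2]-P[3])/2;W=(P[0]-P[1]+P[3]-P[2])/2
    print(n,P.mean(0).round(3),np.linalg.norm(L).round(3),np.linalg.norm(W).round(3),"ang",np.degrees(np.arctan2(L[1],L[0])).round(1),np.degrees(np.arctan2(W[1],W[0])).round(1))
for n,(u,v) in dict(dend=(735,189),dtip=(722,73),send=(54,234),stip=(69,112)).items(): print(n,onz(f,160+u/2.5,130+v/2.5,.010).round(3))
print("spare knob",onz(f,160+419/2.5,130+157/2.5,.024).round(3))
for u,v in((421,173),(398,198),(452,185),(421,221),(260,171),(327,193)):print((u,v),pt(f,u,v).round(3))
g=grab("side")
for u,v in((309,126),(329,147),(323,118),(353,130),(291,243),(319,193)):print((u,v),pt(g,u,v).round(3))
s=status.get_obs();print(R.from_rotvec(s["orientation"]).as_matrix().round(3))
```

```text
obj [0.513 0.172 0.035] 0.19 0.129 ang -5.4 85.9
drv [0.471 0.344 0.035] 0.189 0.129 ang -5.5 86.2
knb [0.557 0.011 0.035] 0.188 0.128 ang 5.1 95.5
dend [ 0.479 -0.339  0.01 ]
dtip [ 0.606 -0.331  0.01 ]
send [0.426 0.382 0.01 ]
stip [0.557 0.374 0.01 ]
spare knob [ 0.509 -0.001  0.024]
(421, 173) [ 0.557 -0.242  0.053]
(398, 198) [ 0.496 -0.187  0.025]
(452, 185) [ 0.533 -0.334  0.016]
(421, 221) [ 0.433 -0.238  0.052]
(260, 171) [0.559 0.173 0.058]
(327, 193) [0.508 0.    0.025]
(309, 126) [ 0.557 -0.238  0.05 ]
(329, 147) [ 0.494 -0.179  0.024]
(323, 118) [ 0.524 -0.335  0.008]
(353, 130) [ 0.428 -0.235  0.044]
(291, 243) [0.554 0.192 0.054]
(319, 193) [0.507 0.009 0.029]
[[-0.905  0.426 -0.   ]
 [ 0.426  0.905 -0.001]
 [-0.    -0.001 -1.   ]]
```

```bash
python3 -m crank '[[0,0,0,0,0,-0.19],[0,0,0,0,0,-0.19],[0,0,0,0,0,-0.18],[-0.6,-1,0,0,0,0],[-0.6,-1,0,0,0,0],[-0.6,-1,0,0,0,0],[-0.6,-1,0,0,0,0],[-0.6,-1,0,0,0,0],[-0.6,-1,0,0,0,0],[-0.6,-1,0,0,0,0],[-0.6,-1,0,0,0,0],[-0.6,-1,0,0,0,0]]' 1 40
python3 -m crank '[[-0.6,-1,0,0,0,0],[-0.6,-1,0,0,0,0],[-0.6,-1,0,0,0,0],[-0.6,-1,0,0,0,0],[-0.6,-1,0,0,0,0],[-0.6,-1,0,0,0,0],[-0.6,-1,0,0,0,0],[-0.6,-1,0,0,0,0],[-0.3,-1,0,0,0,0],[-0.3,-1,0,0,0,0],[-0.3,-1,0,0,0,0],[-0.3,-1,0,0,0,0]]'
```

```text
clock: 1.45
tcp_pos: [0.3958, 0.4299, 0.2313]
orientation: [-0.0, -3.142, 0.0]
contact_force: [0.6, 0.1, -0.5]
grip_width: 0.0853
gripper_force: 0.0
clock: 2.65
tcp_pos: [0.5155, 0.1899, 0.2313]
orientation: [0.0, -3.142, -0.0]
contact_force: [1.0, 0.3, -0.2]
grip_width: 0.0855
gripper_force: 0.0
```

```bash
python3 -m crank '[[-0.1,-1,0,0,0,0],[-0.1,-1,0,0,0,0],[-0.1,-1,0,0,0,0],[-0.1,-1,0,0,0,0],[-0.1,-1,0,0,0,0],[-0.1,-1,0,0,0,0],[-0.1,-1,0,0,0,0],[-0.1,-1,0,0,0,0],[-0.1,-1,0,0,0,0],[-0.1,-1,0,0,0,0],[-0.1,-1,0,0,0,0],[-0.1,-1,0,0,0,0]]'
python3 -m crank '[[-0.1,-1,0,0,0,0],[-0.1,-1,0,0,0,0],[-0.1,-1,0,0,0,0],[-0.1,-1,0,0,0,0],[-0.1,-1,0,0,0,0],[-0.1,-1,0,0,0,0],[-0.1,-1,0,0,0,0],[-0.1,-1,0,0,0,0],[-0.1,-1,0,0,0,0],[0,-0.65,0,0,0,0],[0,0,0,0,0,0]]'
python3 - <<'E'
from h import *
f=grab("wrist");save(f,"w1.png");print(f["fovy"],np.linalg.inv(f["world_to_cam"])[:3].round(3))
for n,P in dict(obj=(.557,-.243,.03),knob=(.497,-.187,.02),drv=(.523,-.334,.014),vial=(.433,-.24,.03)).items():print(n,proj(f,np.array(P)).round(0))
E
```

```text
clock: 3.85
tcp_pos: [0.5393, -0.05, 0.2313]
orientation: [-0.0, 3.142, 0.0]
contact_force: [0.1, 0.7, -0.3]
grip_width: 0.0853
gripper_force: 0.0
clock: 4.95
tcp_pos: [0.5568, -0.2444, 0.2313]
orientation: [-0.005, -3.141, 0.002]
contact_force: [0.1, -0.2, -0.3]
grip_width: 0.0855
gripper_force: 0.0
66.61356121424956 [[ 0.003 -0.957 -0.29   0.482]
 [ 1.     0.003  0.001 -0.244]
 [-0.    -0.29   0.957  0.373]]
obj [320. 173.]
knob [370. 118.]
drv [242. 142.]
vial [323.  55.]
```

View pics/w1.png

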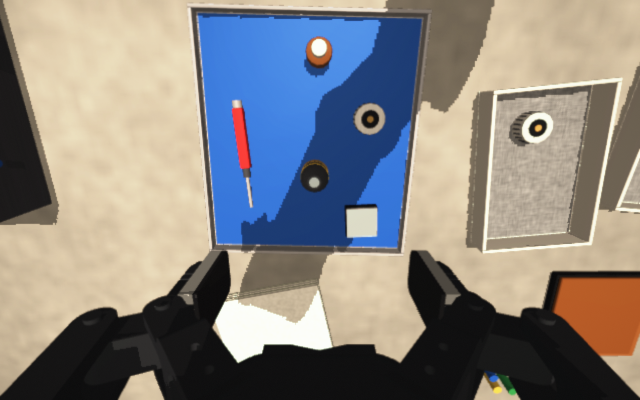

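The wrist view shows the objective with its nose at (314,183), the knob at (370,119), and the driver from its handle end (237,102) to its tip (252,207).

Run:
```python
from h import *
f=grab("wrist");hsv=cv2.cvtColor(f["image"],cv2.COLOR_RGB2HSV);H,S,V=[hsv[...,i].astype(int) for i in range(3)]
m=(~((H>100)&(H<130)&(S>120))).astype(np.uint8)
def bl(n,b,zs):
    z=np.zeros_like(m);u0,v0,u1,v1=b;z[v0:v1,u0:u1]=m[v0:v1,u0:u1]
    c=max(cv2.findContours(z,0,2)[0],key=cv2.contourArea);(u,v),(w,h),a=cv2.minAreaRect(c)
    print(n,(round(u),round(v)),round(w),round(h),[onz(f,u,v,z).round(4) for z in zs])
bl("obj",(290,150,340,200),(.02,.03,.04)); bl("knob",(345,95,395,142),(.014,.024)); bl("vial",(295,30,345,78),(.03,))
print("nose",onz(f,314,183,.059).round(4))
red=(((H<8)|(H>170))&(S>150)).astype(np.uint8);red[:,:215]=0;red[:,270:]=0;red[:90]=0;red[220:]=0
c=max(cv2.findContours(red,0,2)[0],key=cv2.contourArea);b=cv2.boxPoints(cv2.minAreaRect(c));P=np.array([onz(f,u,v,.012) for u,v in b]);print("red",P.mean(0).round(4),P.round(3)[:,:2].tolist())
print("end",onz(f,237,101,.01).round(3),"tip",onz(f,252,207,.010).round(4))
```

```text
obj (312, 175) 32 28 [array([ 0.562 , -0.2506,  0.02  ]), array([ 0.5598, -0.2504,  0.03  ]), array([ 0.5575, -0.2502,  0.04  ])]
knob (368, 118) 32 31 [array([ 0.4971, -0.1869,  0.014 ]), array([ 0.4967, -0.1885,  0.024 ])]
vial (317, 52) 31 26 [array([ 0.4304, -0.2443,  0.03  ])]
nose [ 0.562  -0.2477  0.059 ]
red [ 0.52  -0.335  0.012] [[0.486, -0.344], [0.485, -0.331], [0.554, -0.326], [0.556, -0.339]]
end [ 0.478 -0.335  0.01 ] tip [ 0.6053 -0.3265  0.01  ]
```

```bash
python3 -m crank '[[-0.16,-0.13,0.5,0,0,0],[0,0,1,0,0,0],[0,0,1,0,0,0],[0,0,1,0,0,0],[0,0,1,0,0,0],[0,0,1,0,0,0],[0,0,1,0,0,0],[0,0,1,0,0,0],[0,0,0.5,0,0,0],[0,0,0,0,0,0]]' 0.7
python3 - <<'E'
from h import *
f=grab("wrist");save(f,"w2.png");print(proj(f,np.array([.560,-.247,.059])))
E
```

```text
clock: 6.05
tcp_pos: [0.5597, -0.2435, 0.0695]
orientation: [0.002, -3.138, -0.002]
contact_force: [-0.2, 0.1, 0.3]
grip_width: 0.0599
gripper_force: 0.0
[312.83175588 247.1491888 ]
```

View pics/w2.png

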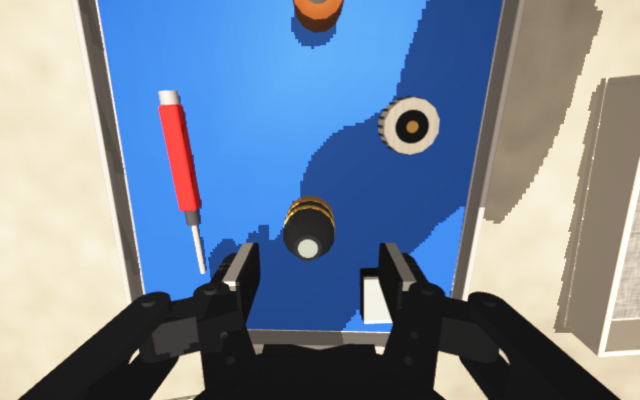

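The nose is at (308,248), with the fingers' midline at column 320, so the objective lies about 5 mm further toward -y.

Run:
```python
from h import *
f=grab("wrist");print(onz(f,308,248,.059),np.linalg.inv(f["world_to_cam"])[:3,3])
hsv=cv2.cvtColor(f["image"],cv2.COLOR_RGB2HSV)
m=(cv2.inRange(hsv,(15,120,90),(35,255,255)));m[:190]=0;m[260:]=0;m[:,:275]=0;m[:,345:]=0
v,u=np.nonzero(m);print("bands",u.min(),u.max(),v.min(),v.max())
if len(u): print([onz(f,(u.min()+u.max())/2,230,z).round(4) for z in(.02,.03)])
s=status.get_obs();print(s["tcp_pos"],s["orientation"],s["qvel"].round(3))
```

```text
[ 0.56189696 -0.25030075  0.059     ] [ 0.48616452 -0.24468799  0.21236824]
bands 287 334 195 224
[array([ 0.5677, -0.2499,  0.02  ]), array([ 0.5634, -0.2496,  0.03  ])]
[ 0.5609924  -0.24459101  0.07157871] [-7.15248733e-04  3.14124735e+00 -1.64671777e-05] [ 0.002 -0.016  0.006 -0.01   0.001  0.001 -0.001]
```

```bash
python3 -m crank '[[-0.05,-0.25,0.2,0,0,0],[0,0,0.8,0,0,0],[0,0,1,0,0,0],[0,0,0.7,0,0,0],[0,0,0.35,0,0,0],[0,0,0,0,0,0]]'
```

```text
clock: 6.75
tcp_pos: [0.5608, -0.2496, 0.009]
orientation: [-0.0, -3.14, -0.001]
contact_force: [-0.1, 1.5, -0.5]
grip_width: 0.0596
gripper_force: 0.0
```

```bash
python3 -m crank '[[0,0,0,0,0,0],[0,0,0,0,0,0],[0,0,0,0,0,0],[0,0,0,0,0,0],[0,0,0,0,0,0],[0,0,0,0,0,0]]' 0 40
```

```text
clock: 7.35
tcp_pos: [0.5623, -0.2501, 0.0112]
orientation: [0.0, 3.14, -0.001]
contact_force: [-0.7, 0.5, 6.1]
grip_width: 0.0308
gripper_force: 40.1
```

```bash
python3 -m crank '[[0,0,-0.2,0,0,0],[0,0,-0.5,0,0,0],[0,0,-0.8,0,0,0],[0,0,-1,0,0,0],[0,0,-1,0,0,0],[0,0,-1,0,0,0],[0,0,-1,0,0,0],[0,0,-0.5,0,0,0],[0,0,0,0,0,0]]'
python3 - <<'E'
from h import *
f=grab("wrist");save(f,"w3.png")
E
```

```text
clock: 8.25
tcp_pos: [0.5626, -0.2503, 0.1324]
orientation: [0.0, 3.138, -0.002]
contact_force: [0.5, -0.8, -2.2]
grip_width: 0.0313
gripper_force: 39.6
```

View pics/w3.png

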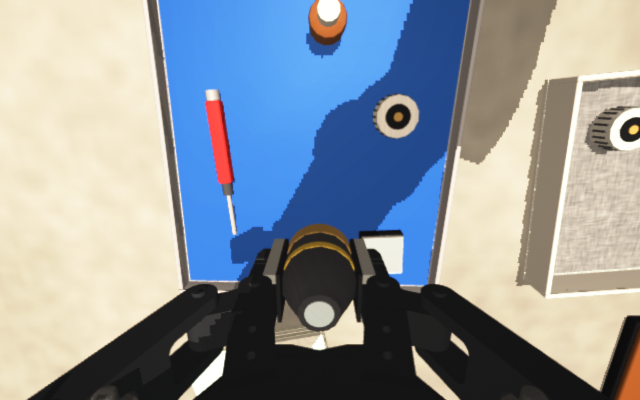

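It is held upright between the pads, with the nose at (320,315). I'll carry it to the free end of the objectives bin.

```bash
python3 -m crank '[[0.1,0.4,0,0,0,0],[0.2,0.7,0,0,0,0],[0.2,1,0,0,0,0],[0.2,1,0,0,0,0],[0.2,1,0,0,0,0],[0.2,1,0,0,0,0],[0.2,1,0,0,0,0],[0.2,1,0,0,0,0],[0.2,1,0,0,0,0],[0.2,1,0,0,0,0],[0.2,1,0,0,0,0],[0.2,1,0,0,0,0]]'
python3 -m crank '[[0.2,1,0,0,0,0],[0.2,1,0,0,0,0],[0.2,1,0,0,0,0],[0.2,1,0,0,0,0],[0.2,1,0,0,0,0],[0.2,1,0,0,0,0],[0.2,1,0,0,0,0],[0.2,1,0,0,0,0],[0.3,1,0,0,0,0],[0.3,0.85,0,0,0,0],[0.2,0.4,0,0,0,0],[0,0,0,0,0,0]]'
python3 - <<'E'
from h import *
f=grab("wrist");save(f,"w4.png")
t=np.array([.468,.177,.004]);print(proj(f,t),status.get_obs()["tcp_pos"])
E
```

```text
clock: 9.5
tcp_pos: [0.514, -0.0258, 0.1295]
orientation: [0.002, -3.14, -0.0]
contact_force: [0.2, 0.6, -0.3]
grip_width: 0.0304
gripper_force: 39.7
clock: 10.7
tcp_pos: [0.466, 0.1786, 0.1298]
orientation: [0.005, -3.14, 0.0]
contact_force: [0.2, -0.1, -1.3]
grip_width: 0.0307
gripper_force: 39.7
[317.12701164 192.49955314] [0.46673445 0.17731238 0.12993866]
```

View pics/w4.png

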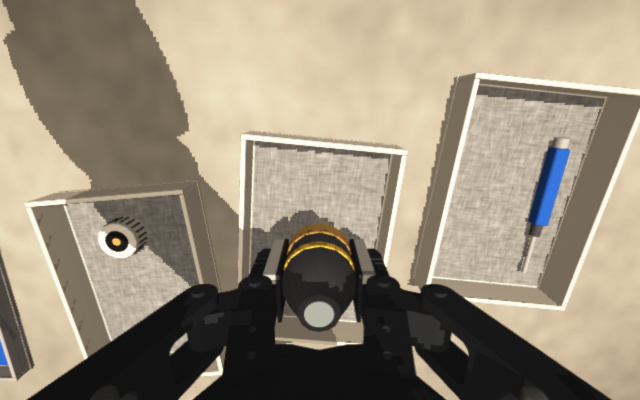

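The held objective is over the free -x half of the objectives bin, whose rims are at columns 242 and 405. I'll lower it and finish by feel.

```bash
python3 -m crank '[[0,0,0.5,0,0,0],[0,0,1,0,0,0],[0,0,1,0,0,0],[0,0,1,0,0,0],[0,0,1,0,0,0],[0,0,0.6,0,0,0],[0,0,0.3,0,0,0],[0,0,0.2,0,0,0],[0,0,0,0,0,0],[0,0,0,0,0,0]]'
python3 -m crank '[[0,0,0.1,0,0,0],[0,0,0.1,0,0,0],[0,0,0.1,0,0,0],[0,0,0,0,0,0]]'
```

```text
clock: 11.75
tcp_pos: [0.4681, 0.1774, 0.0189]
orientation: [0.0, 3.141, 0.001]
contact_force: [-0.7, -1.0, -1.8]
grip_width: 0.0307
gripper_force: 39.7
clock: 12.15
tcp_pos: [0.4674, 0.1772, 0.0121]
orientation: [0.0, -3.141, 0.0]
contact_force: [-0.5, -0.1, -1.0]
grip_width: 0.0308
gripper_force: 39.7
```

```bash
python3 -m crank '[[0,0,0.05,0,0,0],[0,0,0.05,0,0,0],[0,0,0,0,0,0]]'
python3 -m crank '[[0,0,0.04,0,0,0],[0,0,0,0,0,0]]'
```

```text
clock: 12.45
tcp_pos: [0.4677, 0.1772, 0.0111]
orientation: [-0.0, -3.142, -0.0]
contact_force: [-4.2, -1.1, 10.5]
grip_width: 0.0309
gripper_force: 41.0
clock: 12.65
tcp_pos: [0.4677, 0.1773, 0.011]
orientation: [-0.0, -3.142, -0.001]
contact_force: [-5.8, -1.7, 20.3]
grip_width: 0.0306
gripper_force: 42.2
```

Contact is confirmed. I'll ease off, open, and retreat.

```bash
python3 -m crank '[[0,0,-0.06,0,0,0],[0,0,0,0,0,0]]'
python3 -m crank '[[0,0,0,0,0,0],[0,0,0,0,0,0],[0,0,0,0,0,0],[0,0,0,0,0,0],[0,0,-0.5,0,0,0],[0,0,-1,0,0,0],[0,0,-1,0,0,0],[0,0,-1,0,0,0],[0,0,-1,0,0,0],[0,0,-1,0,0,0],[0,0,-0.5,0,0,0]]' 0.65
python3 - <<'E'
from h import *
f=grab("wrist");save(f,"w5.png")
E
```

```text
clock: 12.85
tcp_pos: [0.4679, 0.1773, 0.0111]
orientation: [0.0, 3.141, 0.001]
contact_force: [-1.7, 0.1, 8.3]
grip_width: 0.0306
gripper_force: 40.6
clock: 13.95
tcp_pos: [0.4684, 0.1775, 0.1329]
orientation: [0.0, 3.139, 0.002]
contact_force: [0.2, 0.1, 0.2]
grip_width: 0.0556
gripper_force: 0.0
```

View pics/w5.png

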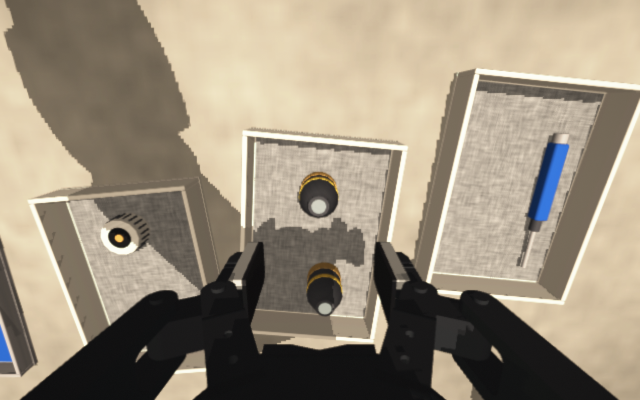

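The objective stands at (318,195) in its bin and the spare is still upright at (323,290). Next is the driver.

```bash
python3 -m crank '[[-0.1,-0.5,0,0,0,0],[-0.1,-1,0,0,0,0],[-0.1,-1,0,0,0,0],[-0.1,-1,0,0,0,0],[-0.1,-1,0,0,0,0],[-0.1,-1,0,0,0,0],[-0.1,-1,0,0,0,0],[-0.1,-1,0,0,0,0],[-0.1,-1,0,0,0,0],[-0.1,-1,0,0,0,0],[-0.1,-1,0,0,0,0],[-0.1,-1,0,0,0,0]]' 0.5
python3 -m crank '[[-0.1,-1,0,0,0,0],[-0.1,-1,0,0,0,0],[-0.1,-1,0,0,0,0],[-0.1,-1,0,0,0,0],[-0.1,-1,0,0,0,0],[-0.1,-1,0,0,0,0],[-0.1,-1,0,0,0,0],[-0.1,-1,0,0,0,0],[-0.1,-1,0,0,0,0],[-0.1,-1,0,0,0,0],[-0.1,-1,0,0,0,0],[-0.1,-1,0,0,0,0]]'
python3 -m crank '[[-0.2,-1,0,0,0,0],[-0.1,-0.9,0,0,0,0],[0,-0.2,0,0,0,-0.09],[0,0,0,0,0,0]]'
cat > d.py <<'E'
from h import *
f=grab("wrist");hsv=cv2.cvtColor(f["image"],cv2.COLOR_RGB2HSV);H,S,V=[hsv[...,i].astype(int) for i in range(3)]
m=(((H<8)|(H>172))&(S>170)&(V>70)).astype(np.uint8)
c=max(cv2.findContours(m,0,2)[0],key=cv2.contourArea);rr=cv2.minAreaRect(c);b=cv2.boxPoints(rr);print(rr)
P=np.array([onz(f,u,v,.015) for u,v in b]);e=P[1]-P[0];g=P[2]-P[1];l=max(e,g,key=np.linalg.norm);l=l*np.sign(l[0])
s=status.get_obs();print("ctr",P.mean(0).round(4),np.linalg.norm(e),np.linalg.norm(g),np.degrees(np.arctan2(l[1],l[0])))
M=R.from_rotvec(s["orientation"]).as_matrix();print("in tool",(M.T@(P.mean(0)-s["tcp_pos"])).round(4), "long axis in tool",(M.T@l/np.linalg.norm(l)).round(3),s["tcp_pos"])
E
python3 d.py
```

```text
clock: 15.2
tcp_pos: [0.4905, -0.0545, 0.1295]
orientation: [-0.001, -3.139, 0.001]
contact_force: [1.0, 0.0, 0.4]
grip_width: 0.0426
gripper_force: 0.0
clock: 16.4
tcp_pos: [0.5141, -0.2941, 0.1292]
orientation: [-0.001, -3.139, -0.001]
contact_force: [0.6, -0.0, -0.2]
grip_width: 0.0429
gripper_force: 0.0
clock: 16.8
tcp_pos: [0.5204, -0.3363, 0.1297]
orientation: [0.109, -3.138, -0.0]
contact_force: [-0.4, -0.0, -0.2]
grip_width: 0.0431
gripper_force: 0.0
((320.0, 191.5), (75.0, 12.0), 90.0)
ctr [ 0.5195 -0.3354  0.015 ] 0.010120743365228335 0.06822466744937769 4.382042301593773
in tool [ 1.100e-03 -1.000e-04  1.148e-01] long axis in tool [-1.     0.008 -0.001] [ 0.5206738  -0.33532662  0.12979554]
```

```bash
python3 -m crank '[[0,0,0.6,0,0,0],[0,0,1,0,0,0],[0,0,1,0,0,0],[0,0,1,0,0,0],[0,0,1,0,0,0],[0,0,1,0,0,0],[0,0,0.4,0,0,0],[0,0,0.1,0,0,0],[0,0,0,0,0,0]]'
python3 -m crank '[[0,0,0,0,0,0],[0,0,0,0,0,0],[0,0,0,0,0,0],[0,0,0,0,0,0],[0,0,0,0,0,0]]' 0 40
```

```text
clock: 17.75
tcp_pos: [0.5217, -0.3346, 0.0087]
orientation: [0.111, -3.14, -0.0]
contact_force: [0.5, -0.2, 0.3]
grip_width: 0.0428
gripper_force: 0.0
clock: 18.25
tcp_pos: [0.5223, -0.3352, 0.0097]
orientation: [-0.111, 3.138, -0.001]
contact_force: [-1.0, 1.1, 6.5]
grip_width: 0.0105
gripper_force: 41.4
```

```bash
python3 -m crank '[[0,0,-0.3,0,0,0],[0,0,-0.7,0,0,0],[0,0,-1,0,0,0],[0,0,-1,0,0,0],[0,0,-1,0,0,0.11],[0,0,-1,0,0,0.105],[0,0,-0.5,0,0,0],[0,0,0,0,0,0]]'
python3 -m crank '[[0.1,0.5,0,0,0,0],[0.2,1,0,0,0,0],[0.2,1,0,0,0,0],[0.2,1,0,0,0,0],[0.2,1,0,0,0,0],[0.2,1,0,0,0,0],[0.2,1,0,0,0,0],[0.2,1,0,0,0,0],[0.2,1,0,0,0,0],[0.2,1,0,0,0,0],[0.2,1,0,0,0,0],[0.2,1,0,0,0,0]]'
python3 -m crank '[[0.2,1,0,0,0,0],[0.2,1,0,0,0,0],[0.2,1,0,0,0,0],[0.2,1,0,0,0,0],[0.2,1,0,0,0,0],[0.2,1,0,0,0,0],[0.2,1,0,0,0,0],[0.2,1,0,0,0,0],[0.2,1,0,0,0,0],[0.2,1,0,0,0,0],[0.2,1,0,0,0,0],[0.2,1,0,0,0,0]]'
python3 -m crank '[[0.2,1,0,0,0,0],[0.2,1,0,0,0,0],[0.2,1,0,0,0,0],[0.2,1,0,0,0,0],[0.2,1,0,0,0,0],[0.2,1,0,0,0,0],[0.2,1,0,0,0,0],[0.2,1,0,0,0,0],[0.3,0.7,0,0,0,0],[0.2,0.4,0,0,0,0],[0,0,0,0,0,0]]'
python3 - <<'E'
from h import *
f=grab("wrist");save(f,"w6.png");s=status.get_obs();print(s["tcp_pos"],s["orientation"])
E
```

```text
clock: 19.05
tcp_pos: [0.5225, -0.3354, 0.1207]
orientation: [0.15, 3.135, -0.002]
contact_force: [0.3, -0.9, -0.9]
grip_width: 0.0105
gripper_force: 40.6
clock: 20.25
tcp_pos: [0.497, -0.0997, 0.1176]
orientation: [-0.151, -3.135, -0.0]
contact_force: [0.7, 0.4, -0.9]
grip_width: 0.0106
gripper_force: 40.6
clock: 21.45
tcp_pos: [0.4724, 0.1431, 0.1176]
orientation: [-0.151, -3.136, 0.001]
contact_force: [0.5, 0.4, -0.4]
grip_width: 0.0102
gripper_force: 40.6
clock: 22.55
tcp_pos: [0.4488, 0.3283, 0.1181]
orientation: [-0.15, -3.137, 0.001]
contact_force: [-0.7, 0.1, -1.0]
grip_width: 0.0108
gripper_force: 40.6
[0.44950813 0.32714536 0.1182867 ] [-1.52447928e-01 -3.13720628e+00  1.24639735e-03]
```

View pics/w6.png

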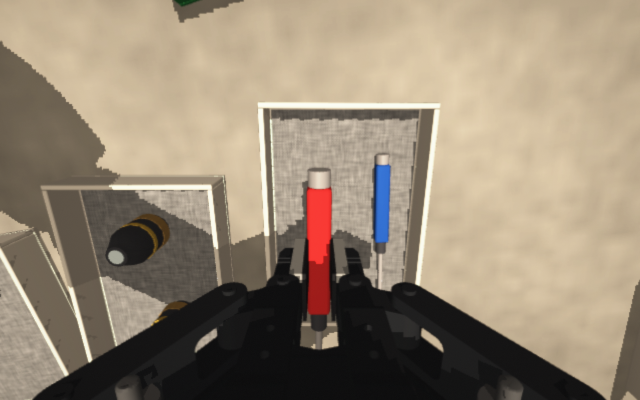

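The red driver (319,240) hangs parallel to the blue one (382,215), inside the drivers bin. I'll lower it.

```bash
python3 -m crank '[[0,0,0.6,0,0,0],[0,0,1,0,0,0],[0,0,1,0,0,0],[0,0,1,0,0,0],[0,0,1,0,0,0],[0,0,0.4,0,0,0],[0,0,0.2,0,0,0],[0,0,0,0,0,0]]'
python3 -m crank '[[0,0,0.1,0,0,0],[0,0,0.05,0,0,0],[0,0,0,0,0,0]]'
```

```text
clock: 23.4
tcp_pos: [0.4503, 0.3268, 0.0145]
orientation: [-0.155, -3.138, 0.001]
contact_force: [0.1, -0.4, 0.1]
grip_width: 0.0104
gripper_force: 40.6
clock: 23.7
tcp_pos: [0.4504, 0.3276, 0.0121]
orientation: [0.154, 3.137, 0.001]
contact_force: [0.2, -0.5, 0.4]
grip_width: 0.0106
gripper_force: 40.6
```

```bash
python3 -m crank '[[0,0,0.06,0,0,0],[0,0,0.05,0,0,0],[0,0,0,0,0,0]]'
python3 -m crank '[[0,0,0,0,0,0],[0,0,0,0,0,0],[0,0,0,0,0,0],[0,0,-0.5,0,0,0],[0,0,-1,0,0,0],[0,0,-1,0,0,0],[0,0,-1,0,0,0],[0,0,-1,0,0,0],[0,0,-1,0,0,0],[0,0,-0.5,0,0,0]]' 0.35
python3 - <<'E'
from h import *
f=grab("wrist");save(f,"w7.png")
E
```

```text
clock: 24.0
tcp_pos: [0.4502, 0.3276, 0.0097]
orientation: [0.154, 3.138, 0.001]
contact_force: [-1.0, 0.6, 2.7]
grip_width: 0.0106
gripper_force: 40.9
clock: 25.0
tcp_pos: [0.4509, 0.3279, 0.1318]
orientation: [0.154, 3.136, 0.003]
contact_force: [0.2, 0.4, -0.2]
grip_width: 0.0301
gripper_force: 0.0
```

View pics/w7.png

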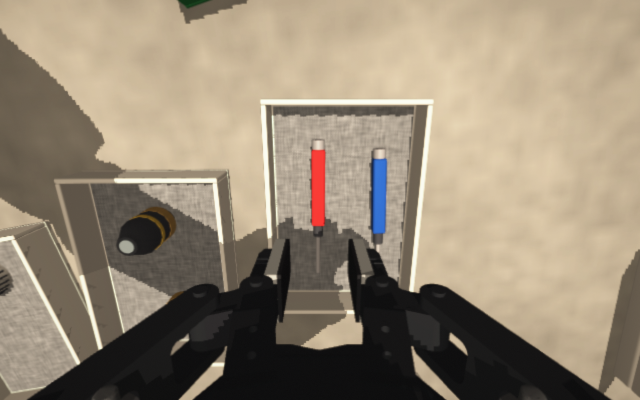

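The red driver (318,190) lies flat next to the blue one (379,195). Next is the knob.

```bash
python3 -m crank '[[0,0,0,0,0,-0.12],[-0.1,-0.8,0,0,0,0],[-0.1,-1,0,0,0,0],[-0.1,-1,0,0,0,0],[-0.1,-1,0,0,0,0],[-0.1,-1,0,0,0,0],[-0.1,-1,0,0,0,0],[-0.1,-1,0,0,0,0],[-0.1,-1,0,0,0,0],[-0.1,-1,0,0,0,0],[-0.1,-1,0,0,0,0],[-0.1,-1,0,0,0,0]]' 0.58
python3 -m crank '[[-0.1,-1,0,0,0,0],[-0.1,-1,0,0,0,0],[-0.1,-1,0,0,0,0],[-0.1,-1,0,0,0,0],[-0.1,-1,0,0,0,0],[-0.1,-1,0,0,0,0],[-0.1,-1,0,0,0,0],[-0.1,-1,0,0,0,0],[-0.1,-1,0,0,0,0],[-0.1,-1,0,0,0,0],[-0.1,-1,0,0,0,0],[-0.1,-1,0,0,0,0]]'
python3 -m crank '[[0,-1,0,0,0,0],[0,-1,0,0,0,0],[0,-1,0,0,0,0],[0,0,0,0,0,0]]'
cat > k.py <<'E'
from h import *
f=grab("wrist");hsv=cv2.cvtColor(f["image"],cv2.COLOR_RGB2HSV);H,S,V=[hsv[...,i].astype(int) for i in range(3)]
s=status.get_obs();u,v=proj(f,np.array([.497,-.188,.024])).astype(int);print("expect",u,v,s["tcp_pos"])
m=((S<90)&(V>90)).astype(np.uint8)*255;w=np.zeros_like(m);w[max(v-40,0):v+40,u-40:u+40]=m[max(v-40,0):v+40,u-40:u+40]
for c in cv2.findContours(w,0,2)[0]:
    if cv2.contourArea(c)<200: continue
    (a,b),ra=cv2.minEnclosingCircle(c);q=onz(f,a,b,.024);print((a,b),ra,"r_m",ra*np.linalg.norm(ray(f,a,b)[0]-q)/K(f)[0][0,0],q.round(4))
    M=R.from_rotvec(s["orientation"]).as_matrix();print("in tool",(M.T@(q-s["tcp_pos"])).round(4))
print(pt(f,u,v))
E
python3 k.py
```

```text
clock: 26.25
tcp_pos: [0.4705, 0.1089, 0.1289]
orientation: [-0.012, -3.14, 0.001]
contact_force: [-0.1, -0.7, 0.1]
grip_width: 0.0491
gripper_force: 0.0
clock: 27.45
tcp_pos: [0.4929, -0.1306, 0.1289]
orientation: [-0.012, -3.14, 0.0]
contact_force: [-0.0, -0.7, -1.0]
grip_width: 0.0495
gripper_force: 0.0
clock: 27.85
tcp_pos: [0.4922, -0.1928, 0.1291]
orientation: [-0.018, -3.14, 0.002]
contact_force: [-0.5, -0.2, -0.4]
grip_width: 0.0491
gripper_force: 0.0
expect 324 202 [ 0.49252606 -0.19077798  0.12895201]
(324.89190673828125, 199.3378448486328) 21.2842960357666 r_m 0.018061700677266385 [ 0.4944 -0.1879  0.024 ]
in tool [-0.002   0.003   0.1049]
[ 0.49668074 -0.18863243  0.02436122]
```

```bash
python3 -m crank '[[-0.15,0.15,0.6,0,0,0],[0,0,1,0,0,0],[0,0,1,0,0,0],[0,0,1,0,0,0],[0,0,1,0,0,0],[0,0,1,0,0,0],[0,0,0.3,0,0,0],[0,0,0.15,0,0,0],[0,0,0,0,0,0]]'
python3 -m crank '[[0,0,0,0,0,0],[0,0,0,0,0,0],[0,0,0,0,0,0],[0,0,0,0,0,0],[0,0,0,0,0,0]]' 0 50
```

```text
clock: 28.8
tcp_pos: [0.4972, -0.1853, 0.0084]
orientation: [-0.006, -3.141, -0.0]
contact_force: [0.0, 0.6, 0.5]
grip_width: 0.0497
gripper_force: 0.0
clock: 29.3
tcp_pos: [0.4978, -0.1859, 0.0095]
orientation: [0.006, 3.14, -0.0]
contact_force: [-0.5, 0.6, 5.7]
grip_width: 0.0319
gripper_force: 49.5
```

```bash
python3 -m crank '[[0,0,-0.3,0,0,0],[0,0,-0.7,0,0,0],[0,0,-1,0,0,0],[0,0,-1,0,0,0],[0,0,-1,0,0,0],[0,0,-1,0,0,0],[0,0,-0.5,0,0,0]]'
python3 -m crank '[[-0.3,0.6,0,0,0,0],[-0.5,1,0,0,0,0],[-0.5,1,0,0,0,0],[-0.5,1,0,0,0,0],[-0.5,1,0,0,0,0],[-0.5,1,0,0,0,0],[-0.5,1,0,0,0,0],[-0.5,1,0,0,0,0],[-0.5,1,0,0,0,0],[-0.4,1,0,0,0,0],[0,0.4,0,0,0,0],[0,0,0,0,0,0]]'
python3 - <<'E'
from h import *
f=grab("wrist");s=status.get_obs();print(s["tcp_pos"],s["grip_width"],s["gripper_force"])
hsv=cv2.cvtColor(f["image"],cv2.COLOR_RGB2HSV);m=((hsv[...,1]<70)&(hsv[...,2]>190)).astype(np.uint8)
u,v=proj(f,np.array([.509,0,.024])).astype(int);print("spare expected",u,v)
ys,xs=np.nonzero(m[max(v-30,0):v+30,u-35:u+35]);print(len(xs))
if len(xs):print(onz(f,xs.mean()+u-35,ys.mean()+max(v-30,0),.024))
t=grab("top")
h=cv2.cvtColor(t["image"],cv2.COLOR_RGB2HSV);print("knob left in tray: non-blue px",((h[188:208,388:408,0]<95)|(h[188:208,388:408,1]<100)).sum())
E
```

```text
clock: 30.0
tcp_pos: [0.498, -0.1862, 0.121]
orientation: [0.007, 3.138, -0.001]
contact_force: [0.0, -0.3, -0.2]
grip_width: 0.0322
gripper_force: 49.6
clock: 31.2
tcp_pos: [0.5912, 0.016, 0.1175]
orientation: [-0.001, -3.14, -0.001]
contact_force: [0.1, -1.3, -1.0]
grip_width: 0.032
gripper_force: 49.6
[0.59107225 0.01414701 0.11777821] 0.03185053620968852 49.608662724494934
spare expected 296 93
1187
[0.51128726 0.00385728 0.024     ]
knob left in tray: non-blue px 0
```

```bash
python3 -m crank '[[0,0,0.6,0,0,0],[0,0,1,0,0,0],[0,0,1,0,0,0],[0,0,1,0,0,0],[0,0,1,0,0,0],[0,0,0.4,0,0,0],[0,0,0.2,0,0,0],[0,0,0.1,0,0,0],[0,0,0,0,0,0]]'
python3 -m crank '[[0,0,0.06,0,0,0],[0,0,0.05,0,0,0],[0,0,0,0,0,0]]'
```

```text
clock: 32.2
tcp_pos: [0.5923, 0.0136, 0.0129]
orientation: [0.007, 3.141, 0.0]
contact_force: [0.2, -0.1, -1.4]
grip_width: 0.0321
gripper_force: 49.6
clock: 32.5
tcp_pos: [0.5921, 0.014, 0.0106]
orientation: [0.006, 3.141, 0.0]
contact_force: [-0.2, 0.9, -0.4]
grip_width: 0.0318
gripper_force: 49.6
```

```bash
python3 -m crank '[[0,0,0.05,0,0,0],[0,0,0.04,0,0,0],[0,0,0,0,0,0]]'
python3 -m crank '[[0,0,0,0,0,0],[0,0,0,0,0,0],[0,0,0,0,0,0],[0,0,0,0,0,0],[0,0,-0.5,0,0,0],[0,0,-1,0,0,0],[0,0,-1,0,0,0],[0,0,-1,0,0,0],[0,0,-1,0,0,0],[0,0,-1,0,0,0],[0,0,-1,0,0,0],[0,0,-1,0,0,0]]' 0.55
python3 -m crank '[[0.5,0,-0.5,0,0,0],[1,0,-1,0,0,0],[1,0,-1,0,0,0],[1,0,-1,0,0,0],[1,0,-0.5,0,0,0],[0,0,0,0,0,0]]'
python3 - <<'E'
from h import *
f=grab("wrist");hsv=cv2.cvtColor(f["image"],cv2.COLOR_RGB2HSV);save(f,"w8.png")
m=((hsv[...,1]<70)&(hsv[...,2]>150)).astype(np.uint8)
for n,P in dict(new=(.592,.014,.024),spare=(.511,.002,.024)).items():
    u,v=proj(f,np.array(P));print(n,u.round(),v.round(),"depth pt",pt(f,u,v).round(3),"disc V",hsv[int(v)-4:int(v)+5,int(u)-4:int(u)+5,2].mean())
g=grab("side")
for n,P in dict(obj=(.468,.177,.05),spobj=(.557,.178,.05),vial=(.431,-.243,.045),box=(.627,-.192,.018),newknob=(.592,.014,.02),drv=(.45,.328,.014)).items():
    u,v=proj(g,np.array(P)); print(n,u.round(),v.round(),pt(g,u,v).round(3),g["image"][int(v),int(u)])
E
```

```text
clock: 32.8
tcp_pos: [0.5921, 0.0139, 0.0095]
orientation: [0.006, 3.141, 0.001]
contact_force: [-2.9, 0.9, 9.4]
grip_width: 0.0321
gripper_force: 50.5
clock: 34.0
tcp_pos: [0.5918, 0.0137, 0.16]
orientation: [0.006, 3.141, 0.0]
contact_force: [0.5, -0.6, -0.4]
grip_width: 0.047
gripper_force: 0.0
clock: 34.6
tcp_pos: [0.4998, 0.014, 0.2397]
orientation: [0.006, 3.141, 0.002]
contact_force: [-0.0, -1.0, 0.4]
grip_width: 0.0469
gripper_force: 0.0
new 319.0 241.0 depth pt [0.592 0.014 0.023] disc V 58.864197530864196
spare 309.0 179.0 depth pt [0.511 0.002 0.023] disc V 121.07407407407408
obj 329.0 241.0 [0.467 0.184 0.06 ] [113 111 105]
spobj 291.0 239.0 [0.556 0.184 0.058] [155 156 147]
vial 352.0 128.0 [ 0.431 -0.236  0.051] [145 141 124]
box 284.0 144.0 [ 0.627 -0.192  0.018] [176 173 160]
newknob 286.0 195.0 [0.591 0.019 0.026] [81 61 29]
drv 333.0 309.0 [0.45  0.33  0.018] [221  28   1]
```

All the depth readings match the expected poses: both objectives stand about 55 mm tall, and the knob lies at the right height. I'll hand in.

```bash
python3 -c "
from bench import r
print(r.hand_in())"
```

```text
the job is handed in; nothing more can be done
None
```

The objective (standing), the red screwdriver and the knob are each in the bin with their own kind, sorted in that order, and the job is handed in at about 35 s. Final readings put the vial, sample box and spare parts where they were; I did not check the things at the back of the bench again.

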